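Check a cap on the thread gauge and sort it

TASK

Screw the steel cap down onto the threaded gauge, gently and by feel (clockwise from above), until it stops turning. Then unscrew it and stand it upright, without dropping it, in the square wooden tray if it went fully home against the gauge's shoulder, or in the round metal dish if it stopped short. Do not force the thread, and leave the other things where they are.

Things in the scene. Friction and masses are not known exactly. Their poses are not given: they have to be found in the camera images.
- cap: loose steel screw cap standing mouth down, 46 mm tall, about 0.2 kg. Outside: 12 upright flats, 42 mm across, up to 41 mm high; flats face +x and every 30 degrees from it, so fingers hold it squarely at those angles. Origin: centre of the lower rim, z up. Blind bore from below, 30 mm across, 20 to 34 mm deep: the depth differs from piece to piece and cannot be seen
- cap_lug (a point): inner tip of one of the cap's three lugs: 11 mm out from the cap's axis along its +x, 5 mm above the rim. The lugs are round, 4.4 mm thick, just inside the mouth, 120 degrees apart, and stick inward to ride between the gauge's ridges
- cap_top (a point): centre of the cap's flat round top, 41 mm across, 46 mm above the rim; a dark slot milled in it points along the cap's +x, over one lug
- gauge: upright steel thread gauge bolted down. Origin: centre of the underside, z up. Round foot 80 mm across, 14 mm high; on it a shoulder 52 mm across with its top at 20 mm; on that a threaded post. Three-start right-hand round thread: lead 36 mm per turn (5.73 mm per rad), the cap sinks when turned clockwise seen from above. Cap and gauge must never press on each other with more than 60 N
- gauge_shoulder (a point): centre of the shoulder's flat top, 20 mm above the gauge origin. Fully home: the cap's rim sits flat on it (cap origin at this point); within 1.5 mm counts. A cap bored too shallow stops when the end of its bore meets the top of the post, up to 8 mm short; one that stops less than 1.5 mm short may go to either tray
- gauge_top (a point): centre of the post's top, 28 mm above the shoulder; the post is 27 mm across the thread. The cap has about 1.7 mm radial and 1 to 3 mm axial play on it. Once a lug is under a ridge the cap comes off only by unscrewing the way it went on
- ridge_start (a point): start of one thread ridge (centre line), 11 mm from the axis along the gauge's +x, 22 mm above the shoulder; the others 120 degrees apart. Ridges are 5 mm thick and run down clockwise. Lowered straight, the lugs rest on them with the rim 10 to 22 mm above the shoulder: about 13 mm if a lug is 35 degrees anticlockwise of a start, and then about 2.3 rad of turning brings it home
- square_tray: fixed square wooden tray for good caps, 110 x 110 mm, floor 5 mm thick, rim 12 mm high, walls 5 mm thick. Origin: centre of the underside. The cap must stand upright and loose on its floor
- round_dish: fixed round aluminium dish for short caps, 110 mm across at the rim, floor 5 mm thick, rim 12 mm high, wall 4 mm thick. Origin: centre of the underside. The cap must stand upright and loose on its floor
- vee_block: bystander: steel vee block 50 x 60 x 36 mm beyond the gauge. Origin: centre of the underside
- dial_indicator: bystander: dial indicator lying on its back, 56 mm across, 20 mm thick, stem along its -y. Origin: centre of the underside of the round case
- spare_ring: bystander: plain steel ring 44 mm across, 12 mm high, lying to the right of the gauge. Origin: centre of the underside

How it is judged:
On the way:
1. the cap is screwed onto the gauge until it stops: home on the shoulder (within 1.5 mm), or the end of its bore on the top of the post (within 1 mm) (horizontal distance between cap and gauge below 0.004 m and angle between cap's own z axis and vertical below 0.12 rad and (z of cap in the frame of gauge below 0.0215 m or z of bore_end_c0 in the frame of gauge below 0.051 m)), for 0.1 s.
At the end, for the whole second after the job is handed in: the cap stands upright (within 0.1 rad), released and at rest on the floor of the right tray: the square tray if its bore lets it go home (to within 1.5 mm), the round dish if it stops short (a cap short by less than 1.5 mm may be in either) (((z of bore_end_c0 in the frame of cap above 0.0285 m and horizontal distance between cap and square_tray below 0.042 m and z of cap in the frame of square_tray below 0.008 m and angle between cap's own z axis and vertical below 0.1 rad and linear speed of cap below 0.02 m/s and contact force between cap and the fingers below 0.1 N) or (z of bore_end_c0 in the frame of cap below 0.03 m and horizontal distance between cap and round_dish below 0.034 m and z of cap in the frame of round_dish below 0.008 m and angle between cap's own z axis and vertical below 0.1 rad and linear speed of cap below 0.02 m/s and contact force between cap and the fingers below 0.1 N))); the robot touches nothing.
It fails at once if cap and gauge press on each other with more than 60 N (thread forced) (contact force between cap and gauge above 60 N).
It fails at once if the cap is dropped or banged into a tray (over 60 N) (contact force between cap and square_tray above 60 N or contact force between cap and round_dish above 60 N).
It fails at once if the vee block is moved by more than 15 mm (distance of vee_block from where it was at the start of the episode above 0.015 m).
It fails at once if the dial indicator is moved by more than 15 mm (distance of dial_indicator from where it was at the start of the episode above 0.015 m).
It fails at once if the spare ring is moved by more than 15 mm (distance of spare_ring from where it was at the start of the episode above 0.015 m).
It also fails if it takes over 48 s, if anything falls off the work surface, if the arm or the gripper's body presses on something with over 40 N, if the wrist force passes 120 N, or if a joint passes its speed limit or range.

ROBOT

A 6-joint arm with a two-finger parallel gripper is mounted at the origin on the work surface. World frame = base frame: x ahead of the robot, y to its left, z up, the work surface at z = 0. Lengths are in m, angles in rad, forces in N, time in s.
With the tool pointing down it reaches from about 0.15 to 0.775 m from the base axis. Payload 6.1 kg.
Tool frame: the origin (TCP) lies midway between the tips of the shut fingers; the grasp point (between the pads) lies 19 mm behind it (ctrl.grip_point_offset is the distance from the TCP to the grasp point, in m); y points along the fingers, x is the direction in which the jaws open and shut, and the axes are right-handed (so a half turn about y gives the same grasp; the last joint's range is limited). The gripper opens to 85 mm and grips with 20 to 120 N. Pads are 22 mm wide; open, the fingers measure 114 mm over their backs; the gripper's body (76 mm by 85 mm) begins 54 mm behind the grasp point. The pads swing forward as they close: fully open they stand 13 mm farther back than shut.
Start: joints at [-1.338, 0.126, -0.04, 1.405, 0, 1.571], TCP at [0.121, -0.511, 0.231] pointing down, gripper open.
Joint ranges: [-2.72, 2.72], [-0.95, 1.95], [-1.27, 1.35], [-1.78, 2.02], [-1.46, 1.47], [-3.14, 3.14]. Speed limits (rad/s): [2.39, 2.39, 3.01, 3.14, 3.14, 3.14].

INTERFACE

Orientations are given as a 3x3 rotation matrix whose columns are the frame's x, y, z axes.
In Python, from bench import ctrl, capture gives the robot as it stands.
- The arm moves only by the shell command python3 -m inch 'ROWS' [FORCE]. ROWS is JSON, one flat list of numbers, 5 for each row, row after row: the finger opening in mm, from 0 to 85.4, then the shift along the tool's x, y, z in units of 25 mm (1.0 is 25 mm), then the turn about the tool's y in units of 6 degrees (1.0 is 6 degrees). A call has 1 to 10 rows; each row shifts and turns the commanded pose from where the row before left it, along the tool's axes as they then stand; what a row does not reach is not made up. A row lasts 1/8 s, in which the tool goes at most 62.5 mm and 10.7 degrees, less where a joint would pass 70% of its speed; a pose out of reach is approached as far as the arm can. A call is refused whole if a number of a shift passes 1 or a number of a turn 1, either way. A call with a gripper value outside its range is refused whole. The fingers move at their own pace and stop on an object; FORCE is the grip in N (left out, the last holds). Time passes only in rows, so rows that do not move let the fingers close. It gives the time, the measured TCP pose, the force and the opening at its end, in the units of the state.
- ctrl.observe(): the state, without advancing time (a new reading comes with each control period).
- capture(name): name is "scene" or "top" or "wrist"; returns a dict with "pixels" (400x640x3 uint8, red, green, blue), "intrinsics" (3x3 intrinsics, pixels), "world_from_camera" (4x4, takes a point from camera to world coordinates). Camera axes: x right, y down, z forward; pixel columns grow to the right and rows downward; lengths in m; the calibration is good to about 2 mm. A picture is of the moment at which its call begins. There is no depth.
- ctrl.job_done(): hands the job in, once; it reports no verdict.
The state is a dict: "time": time; "qpos": joint angles; "qvel": joint speeds; "effort": joint torques, N m; "eef_pos": TCP position; "ee_rot": TCP orientation; "contact_force": force on the tool from outside, world axes, zero at the start; "wrist_torque": the same for the moment, N m; "finger_gap": opening from 0.0 (shut) to 1.0 (fully open).
Only numpy, scipy, OpenCV 4.12 (cv2) and the standard library are available. Lean on these libraries where they do the work, as an engineer would, in place of code of your own. Each camera call takes 0.05 s, during which the arm holds its last target.

## Working session

There is one attempt and no reset: what is moved stays moved. The work goes in short steps, Python scripts to look and compute and a shell command to move; the robot and the scene stay as the last step left them, time stands still between calls to the robot, and variables do not carry over. Pictures are saved under pics/ and viewed, and the job is handed in when it is done.

```bash
ls; mkdir -p pics
python3 - <<'E'
from bench import ctrl,capture
import cv2,json
o=ctrl.observe()
for k,v in o.items(): print(k,v)
print(ctrl.grip_point_offset)
for n in("scene","top","wrist"):
    c=capture(n); cv2.imwrite(f"pics/{n}0.png",c["pixels"][:,:,::-1]); print(n,c["intrinsics"],c["world_from_camera"])
E
```

```text
pics
time 0.0
qpos [-1.33799312e+00  1.26384046e-01 -4.06125359e-02  1.40537359e+00
 -1.11305385e-05  1.57079243e+00]
qvel [ 6.77961284e-04  1.77450720e-06 -7.36871623e-04 -9.82656435e-04
 -3.98017609e-05  1.01154586e-03]
effort [ 1.64647972e-03 -4.35915577e+01  3.52921164e+01  1.73381151e-02
  1.97350791e-04 -3.16593130e-06]
eef_pos [ 0.12102562 -0.51045074  0.23052426]
ee_rot [[ 2.30709519e-01 -3.73924748e-04  9.73022599e-01]
 [-9.73021398e-01  1.52881591e-03  2.30709822e-01]
 [-1.57384055e-03 -9.99998761e-01 -1.11243962e-05]]
contact_force [ 0.06268826  0.00847124 -0.25764682]
wrist_torque [ 0.02093887  0.022102   -0.00872018]
finger_gap 0.9974295970637805
0.0187
scene [[488.22209706   0.         325.20035774]
 [  0.         488.22209706 208.51115405]
 [  0.           0.           1.        ]] [[ 0.88682389  0.35043008 -0.30123438  0.92070522]
 [ 0.46210352 -0.66977555  0.58125816 -0.59354503]
 [ 0.00193092 -0.65467509 -0.75590793  0.8109245 ]
 [ 0.          0.          0.          1.        ]]
top [[435.97734328   0.         321.02240562]
 [  0.         435.97734328 201.27032669]
 [  0.           0.           1.        ]] [[-0.02162385 -0.98519701  0.17005664  0.4345017 ]
 [-0.99960548  0.02435498  0.01399029 -0.01168058]
 [-0.01792492 -0.16968703 -0.98533497  1.02021486]
 [ 0.          0.          0.          1.        ]]
wrist [[276.88181309   0.         326.25953973]
 [  0.         276.88181309 201.85121294]
 [  0.           0.           1.        ]] [[ 0.23001492 -0.92746433 -0.29479323  0.1960633 ]
 [-0.97318622 -0.2196153  -0.06839368 -0.49370408]
 [-0.0013084   0.30262028 -0.95311031  0.37340486]
 [ 0.          0.          0.          1.        ]]
```

View pics/scene0.png

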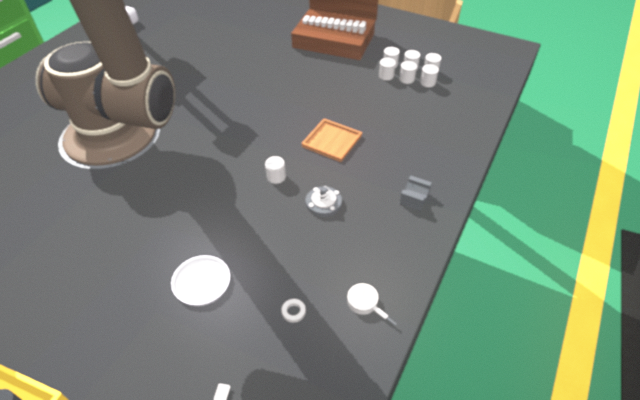

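View pics/top0.png

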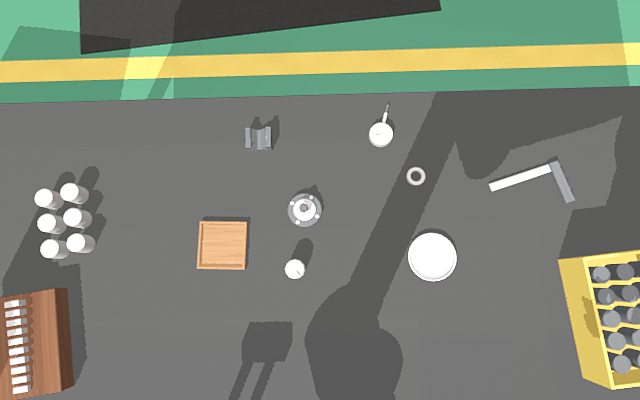

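View pics/wrist0.png

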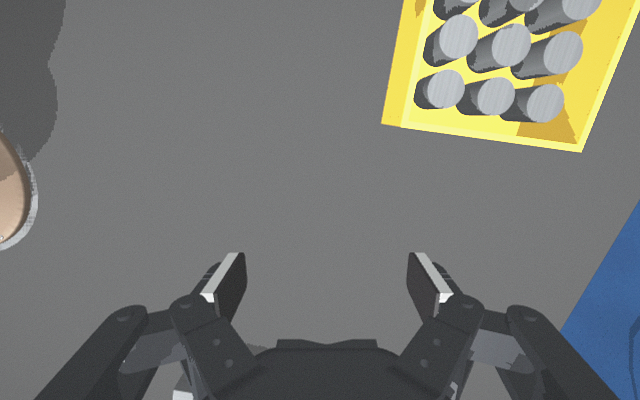

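Run:
```python
import cv2
t=cv2.imread("pics/top0.png")
a=cv2.resize(t[180:290,190:350],None,fx=5,fy=5,interpolation=cv2.INTER_CUBIC);cv2.imwrite("pics/top0a.png",a)
t=cv2.imread("pics/scene0.png")
a=cv2.resize(t[110:220,250:360],None,fx=5,fy=5,interpolation=cv2.INTER_CUBIC);cv2.imwrite("pics/scene0a.png",a)
```

```text
(no output)
```

View pics/top0a.png

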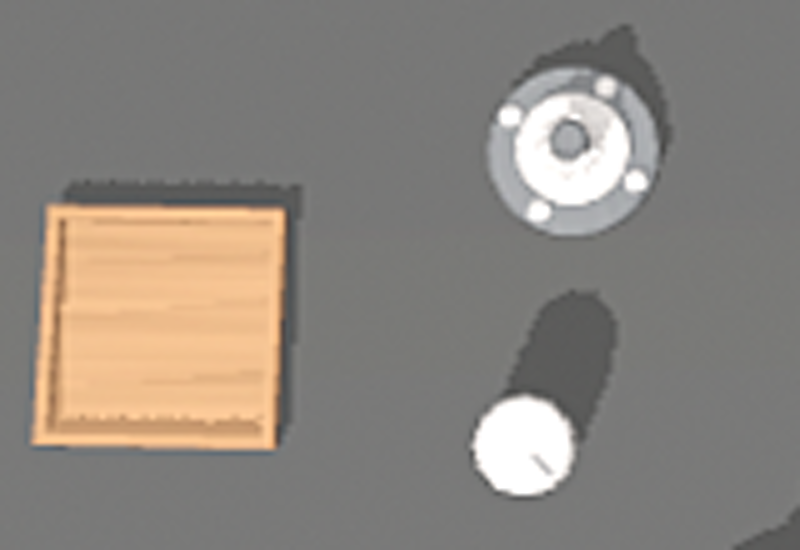

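View pics/scene0a.png

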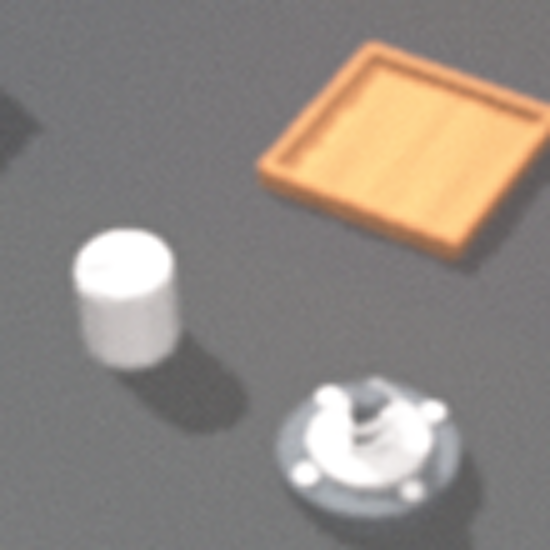

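```bash
cat > h.py <<'E'
import numpy as np,cv2
from bench import ctrl,capture
CAL={"scene":(np.array([[488.22209706,0,325.20035774],[0,488.22209706,208.51115405],[0,0,1]]),np.array([[0.88682389,0.35043008,-0.30123438,0.92070522],[0.46210352,-0.66977555,0.58125816,-0.59354503],[0.00193092,-0.65467509,-0.75590793,0.8109245],[0,0,0,1]])),
"top":(np.array([[435.97734328,0,321.02240562],[0,435.97734328,201.27032669],[0,0,1]]),np.array([[-0.02162385,-0.98519701,0.17005664,0.4345017],[-0.99960548,0.02435498,0.01399029,-0.01168058],[-0.01792492,-0.16968703,-0.98533497,1.02021486],[0,0,0,1]]))}
def ray(K,T,u,v,z):
    d=T[:3,:3]@np.linalg.solve(K,np.array([u,v,1.])); o=T[:3,3]
    return o+d*(z-o[2])/d[2]
def proj(K,T,p):
    q=K@(T[:3,:3].T@(np.asarray(p)-T[:3,3])); return q[:2]/q[2]
def st():
    o=ctrl.observe(); R=np.array(o["ee_rot"]);
    print("t %.2f"%o["time"],"tcp",np.round(o["eef_pos"],4),"xdir %.2f"%np.degrees(np.arctan2(R[1,0],R[0,0])),"F",np.round(o["contact_force"],1),"M",np.round(o["wrist_torque"],2),"gap %.1f"%(o["finger_gap"]*85.4),"q",np.round(o["qpos"],3)); return o
E
python3 - <<'E'
from h import *
f=lambda x,y:((x+.5)/5-.5+190,(y+.5)/5-.5+180)
g=lambda x,y:((x+.5)/5-.5+250,(y+.5)/5-.5+110)
K,T=CAL["top"];S=CAL["scene"]
print("cap",ray(K,T,*f(524.5,445.5),.046), ray(*S,*g(125,262),.046))
print("slot",ray(K,T,*f(532,456),.046),ray(K,T,*f(552,474),.046))
print("gauge foot",ray(K,T,*f(574,151),.014),"shoulder",ray(K,T,*f(572.5,149),.02),"top",ray(K,T,*f(570,139),.048))
print("gauge foot scene",ray(*S,*g(369,447),.014))
print("bolts",[np.round(ray(K,T,*f(*p),.016),4) for p in((605,86),(510,116),(539,211),(635,181))])
print("tray",np.mean([ray(K,T,*f(*p),.012) for p in((45,203),(286,207),(276,450),(32,446))],0))
print("dish",ray(K,T,432.3,256.5,.012),ray(*S,201,279.5,.012))
print("vee",ray(K,T,258,136,.036),"dial",ray(K,T,381,134,.02),"ring",ray(K,T,416,176,.012))
E
```

```text
cap [0.45281805 0.06406652 0.046     ] [0.4504078  0.06490297 0.046     ]
slot [0.44815933 0.06080084 0.046     ] [0.44012329 0.05206162 0.046     ]
gauge foot [0.58890741 0.04186882 0.014     ] shoulder [0.58894313 0.04223241 0.02      ] top [0.58921741 0.04178476 0.048     ]
gauge foot scene [0.58685082 0.04192837 0.014     ]
bolts [array([0.619 , 0.0268, 0.016 ]), array([0.6059, 0.0715, 0.016 ]), array([0.5608, 0.0584, 0.016 ]), array([0.5738, 0.0136, 0.016 ])]
tray [0.51219639 0.23531212 0.012     ]
dish [ 0.47410887 -0.24899027  0.012     ] [ 0.47425316 -0.24988463  0.012     ]
vee [0.76418056 0.14750759 0.036     ] dial [ 0.7664047  -0.14407314  0.02      ] ring [ 0.66349571 -0.22290165  0.012     ]
```

```bash
python3 -m inch '[85,-0.9,0.2,0.9,0, 85,-1,0.2,0.95,0, 85,-1,0.2,0.95,0, 85,-1,0.2,0.95,0, 85,-1,0.2,0.95,0, 85,-1,0.2,0.95,0, 85,-1,0.2,0.95,0, 85,-1,0.2,0.95,0, 85,-1,0.2,0.95,0, 85,-1,0.2,0.95,0]' 40; python3 -c "
from h import *
st()"
```

```text
time: 1.4
eef_pos: [0.2942, -0.2144, 0.181]
ee_rot: [[0.231, -0.0, 0.973], [-0.973, 0.0, 0.231], [-0.0, -1.0, -0.0]]
contact_force: [0.7, -0.9, -0.0]
finger_gap: 0.994
t 1.40 tcp [ 0.2942 -0.2144  0.181 ] xdir -76.67 F [ 0.7 -0.9 -0. ] M [-0.03 -0.02 -0.  ] gap 84.9 q [-0.63  -0.175 -0.442  1.304  0.     2.279]
```

```bash
python3 -m inch '[85,-1,0.3,0.9,0, 85,-1,0.3,0.9,0, 85,-1,0.3,0.9,0, 85,-1,0.3,0.9,0, 85,-1,0.3,0.9,0, 85,-1,0.3,0.9,0, 85,-1,0.3,0.9,0, 85,-1,0.3,0.9,0, 85,-0.9,0.3,0.9,0, 85,0,0,0,0]'; python3 -c "
from h import *
st()
import pickle
c=capture('wrist');pickle.dump(c,open('w1.pkl','wb'))
cv2.imwrite('pics/w1.png',c['pixels'][:,:,::-1])
K,T=c['intrinsics'],c['world_from_camera']
print(proj(K,T,[.452,.0643,.046]),proj(K,T,[.588,.042,.048]))
"
```

```text
time: 2.65
eef_pos: [0.4397, 0.049, 0.1129]
ee_rot: [[0.233, -0.002, 0.972], [-0.972, -0.0, 0.233], [-0.0, -1.0, -0.002]]
contact_force: [-0.4, -0.5, -0.0]
finger_gap: 0.992
t 2.65 tcp [0.4397 0.049  0.1129] xdir -76.50 F [-0.4 -0.5 -0. ] M [ 0.01  0.02 -0.01] gap 84.8 q [ 1.110e-01  1.000e-03 -4.350e-01  1.137e+00  0.000e+00  3.017e+00]
[310.04937466 195.49912976] [389.37832834   6.55817149]
```

View pics/w1.png

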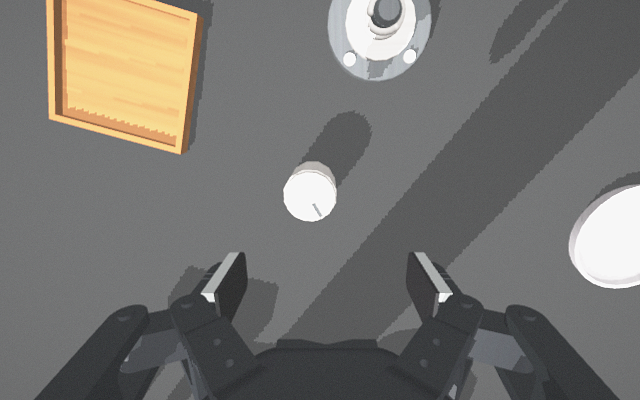

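```bash
python3 -m inch '[85,0,0.3,0.8,0, 85,0,0.3,0.8,0, 85,0,0.2,0.8,0, 85,0,0,0,0]'; python3 -c "
from h import *
st()
import pickle
c=capture('wrist');pickle.dump(c,open('w2.pkl','wb'))
p=c['pixels'][:,:,::-1]
cv2.imwrite('pics/w2.png',p)
K,T=c['intrinsics'],c['world_from_camera']
u,v=proj(K,T,[.588,.042,.034]);print(u,v)
u=int(u);v=int(v);a=p[max(v-75,0):v+75,u-75:u+75];print(u-75,max(v-75,0))
cv2.imwrite('pics/w2a.png',cv2.resize(a,None,fx=4,fy=4,interpolation=cv2.INTER_CUBIC))
"
```

```text
time: 3.2
eef_pos: [0.4981, 0.0608, 0.0935]
ee_rot: [[0.23, -0.001, 0.973], [-0.973, -0.0, 0.23], [0.0, -1.0, -0.001]]
contact_force: [-1.2, 0.5, 0.4]
finger_gap: 1.001
t 3.20 tcp [0.4981 0.0608 0.0935] xdir -76.72 F [-1.2  0.5  0.4] M [-0.01  0.01  0.04] gap 85.5 q [ 0.122  0.12  -0.351  1.101 -0.     3.031]
381.52624931408855 104.22473354880246
306 29
```

View pics/w2a.png

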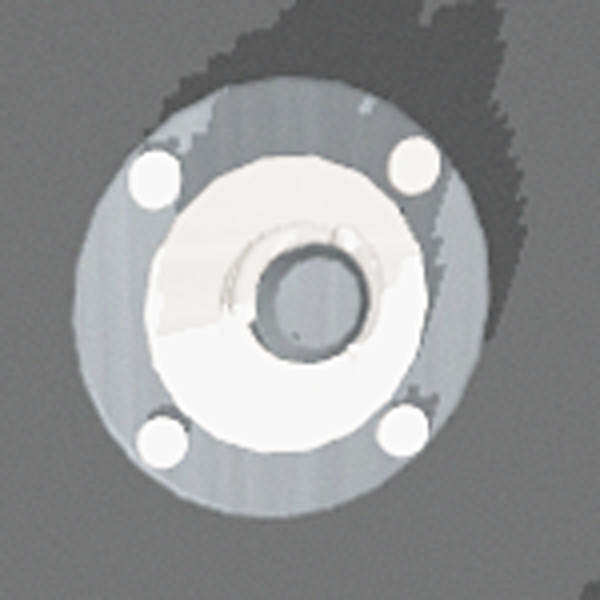

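```bash
python3 -c "
from h import *
import pickle
c=pickle.load(open('w2.pkl','rb'))
p=c['pixels'][:,:,::-1]
a=p[70:140,345:415].astype(float)
b=a.mean(2)
lo=np.clip((b-225)/30,0,1)*255
hi=cv2.createCLAHE(4,(4,4)).apply(b.astype(np.uint8))
o=np.hstack([cv2.resize(x.astype(np.uint8),(400,400),interpolation=cv2.INTER_CUBIC) for x in (lo,hi)])
cv2.imwrite('pics/w2b.png',o)
"
```

```text
(no output)
```

View pics/w2b.png

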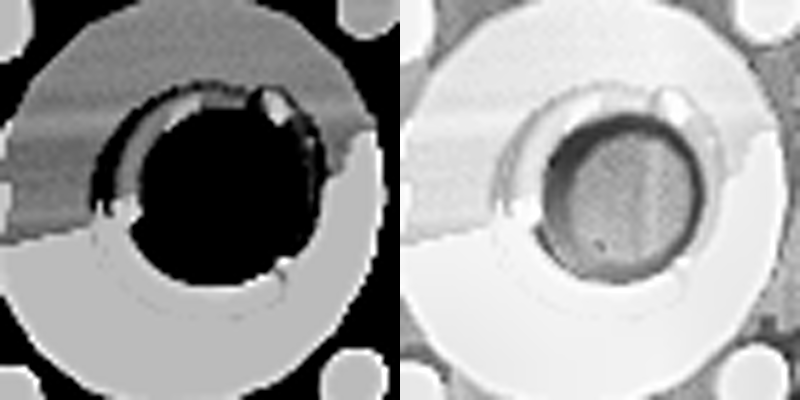

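```bash
python3 -c "
from h import *
import pickle
from scipy.optimize import least_squares
c=pickle.load(open('w2.pkl','rb'))
K,T=c['intrinsics'],c['world_from_camera']
print(T[:3,3])
print(ray(K,T,281/4+306,297/4+29,.014),ray(K,T,286.5/4+306,303/4+29,.02))
# top disc
print('top',ray(K,T,345+232/5.714,70+205/5.714,.048))
pts=[(270,100),(120,211),(283,268)]
px=[(345+x/5.714,70+y/5.714) for x,y in pts]
W=[ray(K,T,*p,.0435) for p in px]
for w in W: print(w, [np.degrees(np.arctan2(w[1]-cy,w[0]-cx)).round(1) for cx,cy in((.588,.042),(.5885,.0405),(.587,.042))])
print('mean',np.mean(W,0))
q=pickle.load(open('w1.pkl','rb'))
p=q['pixels'][:,:,::-1][150:235,265:350]
cv2.imwrite('pics/w1a.png',cv2.resize(p,None,fx=7,fy=7,interpolation=cv2.INTER_CUBIC))
"
```

```text
[0.57320162 0.07771117 0.23627744]
[0.58921627 0.04255628 0.014     ] [0.58801442 0.04222371 0.02      ]
top [0.58661458 0.04163298 0.048     ]
[0.59867019 0.03986917 0.0435    ] [np.float64(-11.3), np.float64(-3.5), np.float64(-10.3)]
[0.58335013 0.05314989 0.0435    ] [np.float64(112.6), np.float64(112.2), np.float64(108.1)]
[0.58164702 0.03295849 0.0435    ] [np.float64(-125.1), np.float64(-132.3), np.float64(-120.6)]
mean [0.58788911 0.04199251 0.0435    ]
```

View pics/w1a.png

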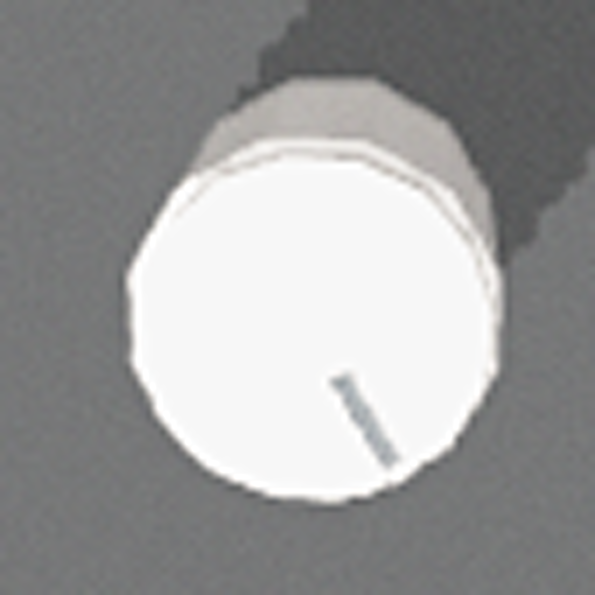

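```bash
python3 -c "
from h import *
import pickle
c=pickle.load(open('w1.pkl','rb'))
K,T=c['intrinsics'],c['world_from_camera']
f=lambda x,y:(265+(x+.5)/7-.5,150+(y+.5)/7-.5)
R=lambda x,y:ray(K,T,*f(x,y),.046)
a,b,m=R(345,380),R(392,464),R(314,326)
print(a,b,m); d=b-a;print(np.degrees(np.arctan2(d[1],d[0])), np.degrees(np.arctan2(*(b-m)[1::-1])))
"; python3 -m inch '[85,0,0,-0.7,-1, 85,0,0,-0.6,-1, 85,0,0,-0.5,-1, 85,0,0,0,-1, 85,0,0,0,-1, 85,0,0,0,-1, 85,0,0,0,-1, 85,0,0,0,-1, 85,0,0,0,-1, 85,0,0,0,-1]'
```

```text
[0.44593076 0.05985619 0.046     ] [0.43724361 0.05234416 0.046     ] [0.45136871 0.06466256 0.046     ]
-139.14907054160167 -138.9085459289028
time: 4.5
eef_pos: [0.4544, 0.0466, 0.0943]
ee_rot: [[0.959, 0.0, 0.284], [-0.284, -0.0, 0.959], [0.0, -1.0, -0.0]]
contact_force: [-0.6, -0.2, -0.5]
finger_gap: 0.996
```

```bash
python3 -m inch '[85,0,0,0,-1, 85,0,0,0,-1, 85,0,0,0,-1, 85,0,0,0,-1, 85,0,0,0,-1, 85,0,0,0,-1, 85,0,0,0,-1, 85,0,0,0,-1, 85,0,0,0,-1, 85,0,0,0,-1]';python3 -m inch '[85,0,0,0,-1, 85,0,0,0,-1, 85,0,0,0,-1, 85,0,0,0,-1, 85,0,0,0,-1, 85,0,0,0,0]';  python3 -c "
from h import *
o=st()
R=np.array(o['ee_rot']);print((R.T@(np.array([.4517,.0645,.010])-o['eef_pos'])/.025).round(2))
import pickle
c=capture('wrist');pickle.dump(c,open('w3.pkl','wb'))
p=c['pixels'][:,:,::-1]
cv2.imwrite('pics/w3.png',p)"
```

```text
time: 5.75
eef_pos: [0.4544, 0.0466, 0.0943]
ee_rot: [[0.725, 0.0, -0.688], [0.688, -0.0, 0.725], [-0.0, -1.0, -0.0]]
contact_force: [0.2, 0.5, 0.2]
finger_gap: 0.992
time: 6.5
eef_pos: [0.4546, 0.0467, 0.0942]
ee_rot: [[0.288, 0.0, -0.958], [0.958, -0.0, 0.288], [-0.0, -1.0, -0.0]]
contact_force: [0.2, -0.4, -0.4]
finger_gap: 0.999
t 6.50 tcp [0.4546 0.0467 0.0942] xdir 73.24 F [ 0.2 -0.4 -0.4] M [ 0.04 -0.02  0.04] gap 85.3 q [ 0.102  0.037 -0.441  1.093 -0.     0.395]
[0.65 3.37 0.32]
```

View pics/w3.png

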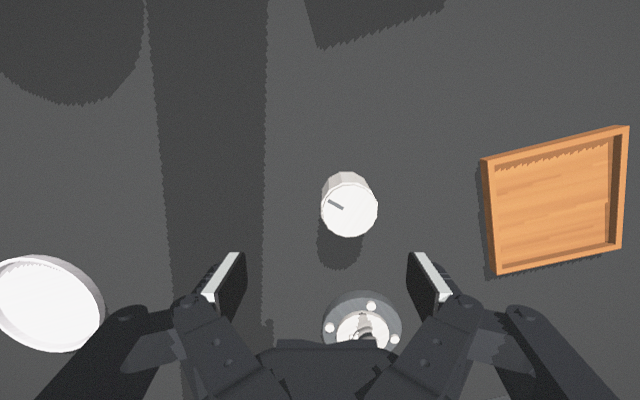

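```bash
python3 -c "
from h import *
import pickle
c=pickle.load(open('w3.pkl','rb'))
K,T=c['intrinsics'],c['world_from_camera']
print(ray(K,T,349.3,209.5,.046))
"; python3 -m inch '[85,0.65,0.3,0.3,0.3, 85,0,0.7,0,0, 70,0,0.8,0,0, 60,0,0.8,0,0, 54,0,0.77,0,0, 50,0,0,0,0, 50,0,0,0,0]'; python3 -c "
from h import *
o=st()
import pickle
c=capture('wrist')
p=c['pixels'][:,:,::-1]
cv2.imwrite('pics/w4.png',p[150:400,120:520])"
```

```text
[0.44871371 0.06499001 0.046     ]
time: 7.42
eef_pos: [0.4532, 0.0648, 0.0103]
ee_rot: [[0.317, 0.001, -0.948], [0.948, 0.0, 0.317], [0.0, -1.0, -0.001]]
contact_force: [-1.2, -0.3, 0.2]
finger_gap: 0.586
t 7.42 tcp [0.4532 0.0648 0.0103] xdir 71.49 F [-1.2 -0.3  0.2] M [ 0.03 -0.08 -0.04] gap 50.0 q [ 0.142  0.103 -0.568  0.899 -0.     0.465]
```

View pics/w4.png

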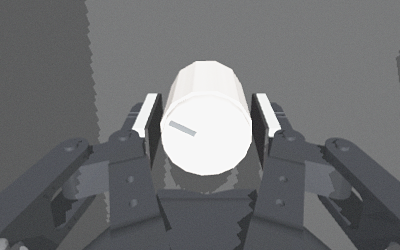

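```bash
python3 -c "
from h import *
o=st();c=capture('wrist');K,T=c['intrinsics'],c['world_from_camera']
p=ray(K,T,327,270,.046);print(p,(np.array(o['ee_rot']).T@(p-o['eef_pos']))*1000)
"
```

```text
t 7.47 tcp [0.4535 0.0649 0.0105] xdir 71.50 F [ 0.1  0.1 -1.3] M [0.02 0.06 0.03] gap 50.1 q [ 0.142  0.102 -0.568  0.899  0.     0.465]
[0.44206558 0.06804307 0.046     ] [ -0.66656505 -35.49086081  11.81449475]
```

```bash
python3 -c "
from h import *
o=st();c=capture('wrist');K,T=c['intrinsics'],c['world_from_camera']
p=c['pixels'][:,:,::-1].copy()
p=cv2.resize(p[180:360,230:430],None,fx=4,fy=4,interpolation=cv2.INTER_CUBIC)
for (cx,cy),col in (((.4515,.0645),(0,0,255)),((.445,.067),(0,255,0))):
  for z in(.046,.0):
    q=np.array([proj(K,T,[cx+.0205*np.cos(a),cy+.0205*np.sin(a),z]) for a in np.linspace(0,6.283,40)])
    cv2.polylines(p,[((q-[230,180]+.5)*4).astype(np.int32)],True,col,1)
cv2.imwrite('pics/w5.png',p[:600])
"
```

```text
t 7.53 tcp [0.4536 0.065  0.0106] xdir 71.51 F [-0.   0.3  0.4] M [0.05 0.03 0.  ] gap 50.1 q [ 0.142  0.102 -0.568  0.899 -0.     0.465]
```

View pics/w5.png

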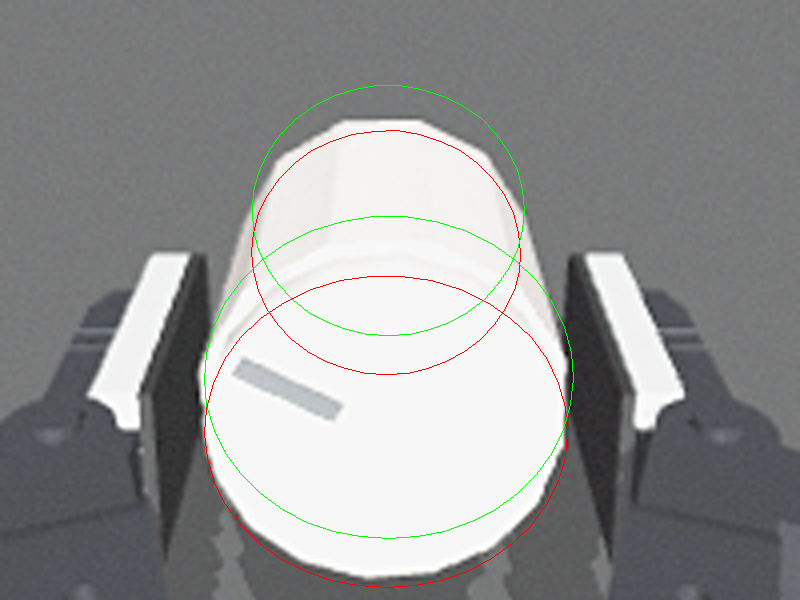

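```bash
python3 -m inch '[50,0,0,0.1,0, 36,0,0,0,0, 36,0,0,0,0, 36,0,0,0,0, 36,0,0,0,0]' 30; python3 -c "
from h import *
st()"
```

```text
time: 8.2
eef_pos: [0.4505, 0.0657, 0.01]
ee_rot: [[0.317, 0.0, -0.949], [0.949, 0.0, 0.317], [0.0, -1.0, -0.0]]
contact_force: [-2.1, -0.1, 6.0]
finger_gap: 0.489
t 8.20 tcp [0.4505 0.0657 0.01  ] xdir 71.54 F [-2.1 -0.1  6. ] M [-0.06  0.47  0.04] gap 41.8 q [ 0.145  0.099 -0.573  0.899  0.     0.467]
```

```bash
python3 -m inch '[36,0,-0.4,0,0, 36,0,-0.8,0,-0.6, 36,0,-0.9,0,-1, 36,0,-0.5,0,-1, 36,0,0,0,-1, 36,0,0,0,-1, 36,0,0,0,-1, 36,0,0,0,-1, 36,0,0,0,-1, 36,0,0,0,0]' 30; python3 -c "
from h import *
o=st()
R=np.array(o['ee_rot']);print((R.T@(np.array([.5879,.042,.075])-o['eef_pos'])/.025).round(2))
"
```

```text
time: 9.45
eef_pos: [0.4505, 0.0657, 0.0746]
ee_rot: [[-0.455, -0.0, -0.89], [0.89, 0.0, -0.455], [0.0, -1.0, 0.0]]
contact_force: [-0.1, 0.2, -2.2]
finger_gap: 0.486
t 9.45 tcp [0.4505 0.0657 0.0746] xdir 117.07 F [-0.1  0.2 -2.2] M [0.04 0.01 0.04] gap 41.5 q [ 0.145  0.046 -0.476  1.049  0.    -0.328]
[-3.35 -0.02 -4.46]
```

```bash
python3 -m inch '[36,-0.67,0,-0.9,0, 36,-0.67,0,-0.89,0, 36,-0.67,0,-0.89,0, 36,-0.67,0,-0.89,0, 36,-0.67,0,-0.89,0, 36,0,0,0,0]' 30; python3 -c "
from h import *
o=st()
c=capture('scene')
p=c['pixels'][:,:,::-1]
cv2.imwrite('pics/s6.png',cv2.resize(p[130:230,270:390],None,fx=6,fy=6,interpolation=cv2.INTER_CUBIC))
p=capture('top')['pixels'][:,:,::-1]
cv2.imwrite('pics/t6.png',cv2.resize(p[160:260,250:370],None,fx=5,fy=5,interpolation=cv2.INTER_CUBIC))
c=capture('wrist');K,T=c['intrinsics'],c['world_from_camera']
p=c['pixels'][:,:,::-1].copy()
p=cv2.resize(p[180:360,230:430],None,fx=4,fy=4,interpolation=cv2.INTER_CUBIC)
cx,cy,zz=o['eef_pos']
for z in(zz+.036,zz-.01):
    q=np.array([proj(K,T,[cx+.0205*np.cos(a),cy+.0205*np.sin(a),z]) for a in np.linspace(0,6.283,40)])
    cv2.polylines(p,[((q-[230,180]+.5)*4).astype(np.int32)],True,(0,0,255),1)
q=np.array([proj(K,T,[.5879+.026*np.cos(a),.042+.026*np.sin(a),.02]) for a in np.linspace(0,6.283,40)])
cv2.polylines(p,[((q-[230,180]+.5)*4).astype(np.int32)],True,(0,255,0),1)
cv2.imwrite('pics/w6.png',p[:600])
"
```

```text
time: 10.2
eef_pos: [0.5896, 0.0418, 0.0741]
ee_rot: [[-0.454, 0.0, -0.891], [0.891, -0.0, -0.454], [-0.0, -1.0, -0.0]]
contact_force: [-0.7, 0.0, -1.9]
finger_gap: 0.485
t 10.20 tcp [0.5896 0.0418 0.0741] xdir 116.99 F [-0.7  0.  -1.9] M [ 0.   -0.03 -0.02] gap 41.4 q [ 0.071  0.292 -0.181  1.098 -0.    -0.4  ]
```

View pics/w6.png

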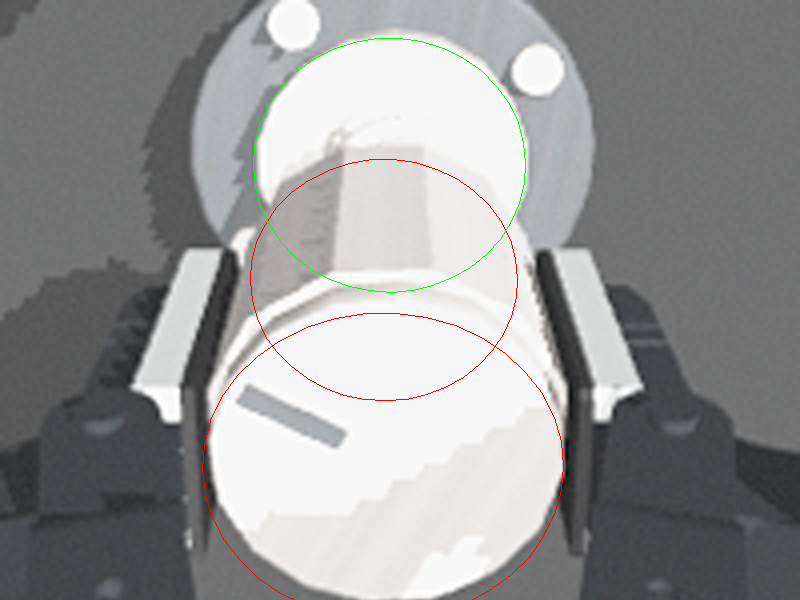

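View pics/s6.png

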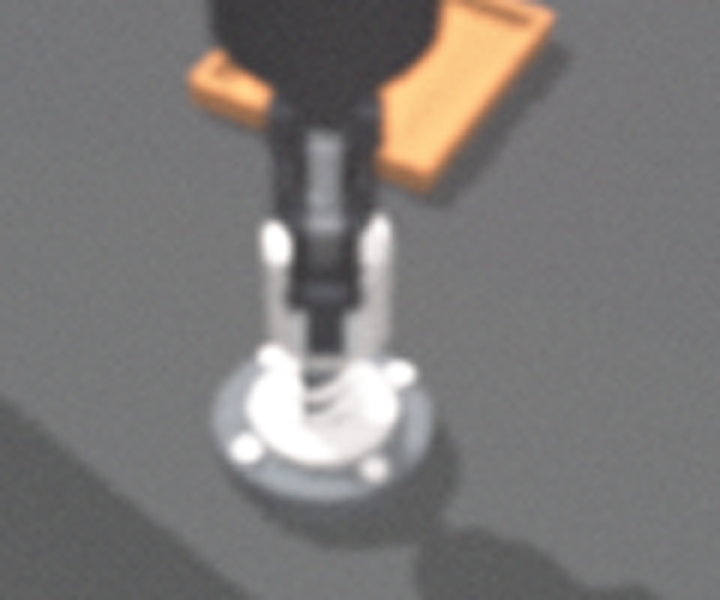

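```bash
python3 -c "
from h import *
o=st();c=capture('wrist');K,T=c['intrinsics'],c['world_from_camera']
p=c['pixels'][:,:,::-1]
cv2.imwrite('pics/w7.png',cv2.resize(p[150:350,260:400],None,fx=5,fy=3*1.0,interpolation=cv2.INTER_CUBIC))
R=np.array(o['ee_rot']);e=np.array(o['eef_pos']);f=lambda x,y:(230+(x+.5)/4-.5,180+(y+.5)/4-.5)
for n,x,y,z,r in(('rim',385,147,e[2]-.01,.021),('topfront',385,598,e[2]+.036,-.0205),('topback',385,290,e[2]+.036,.0205)):
  w=ray(K,T,*f(x,y),z);l=R.T@(w-e);print(n,'tool xz of centre mm',l[0]*1e3,(l[2]-r)*1e3)
for n,x,y,z,r in(('shoulder',392,32,.02,.026),('foot l',192,150,.014,0),('foot r',594,150,.014,0)):
  w=ray(K,T,*f(x,y),z);l=R.T@(w-e);print(n,'tool xz of centre mm',l[0]*1e3,(l[2]-r)*1e3)
l=R.T@(np.array([.5879,.042,0])-e);print(l*1e3)
"
```

```text
t 10.35 tcp [0.5872 0.0421 0.0742] xdir 117.09 F [-0.6 -0.4 -1.9] M [-0.02  0.03 -0.01] gap 41.5 q [ 0.072  0.289 -0.185  1.098  0.    -0.401]
rim tool xz of centre mm -0.9289382084653214 -0.38039686536004563
topfront tool xz of centre mm -0.9121734496529148 1.4671494279570665
topback tool xz of centre mm -0.8645236563503594 1.0093518305942968
shoulder tool xz of centre mm 0.3026066574285862 0.5449734941300987
foot l tool xz of centre mm -38.78728299280039 1.1903401510537435
foot r tool xz of centre mm 39.8853609082307 1.1134354926167105
[-0.46535666 74.22325968 -0.68394735]
```

View pics/t6.png

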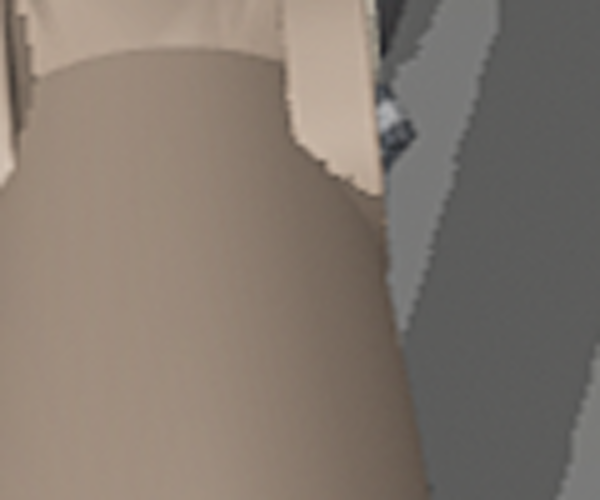

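```bash
python3 -c "
from h import *
o=st();c=capture('wrist');K,T=c['intrinsics'],c['world_from_camera']
p=c['pixels'][:,:,::-1]
import pickle;pickle.dump((o,c),open('w8.pkl','wb'))
cv2.imwrite('pics/w8.png',cv2.resize(p[180:330,265:400],None,fx=5.3,fy=4,interpolation=cv2.INTER_CUBIC))
"
```

```text
t 10.40 tcp [0.5871 0.0422 0.0744] xdir 117.11 F [ 0.5 -0.  -3.2] M [-0.03 -0.01 -0.  ] gap 41.2 q [ 0.072  0.288 -0.185  1.098  0.    -0.401]
```

View pics/w8.png

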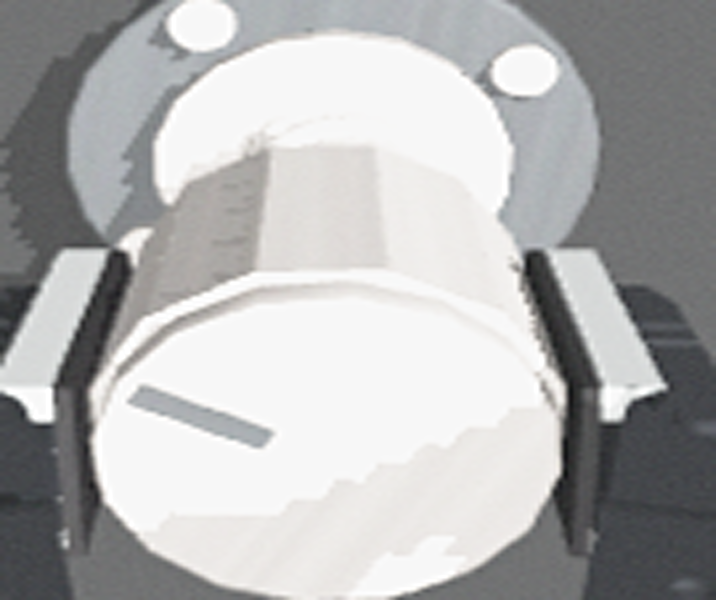

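```bash
python3 -m inch '[36,0.05,0.2,0,0, 36,0,0.25,0,0, 36,0,0.25,0,0, 36,0,0.2,0,0, 36,0,0.08,0,0, 36,0,0,0,0]' 25; python3 -c "
from h import *
st()"
```

```text
time: 11.2
eef_pos: [0.5874, 0.0431, 0.0498]
ee_rot: [[-0.456, -0.0, -0.89], [0.89, -0.0, -0.456], [0.0, -1.0, 0.0]]
contact_force: [1.0, -0.7, -2.4]
finger_gap: 0.484
t 11.20 tcp [0.5874 0.0431 0.0498] xdir 117.13 F [ 1.  -0.7 -2.4] M [ 0.   -0.01 -0.05] gap 41.3 q [ 0.073  0.303 -0.222  1.046 -0.    -0.4  ]
```

```bash
python3 -m inch '[36,0,0.08,0,0, 36,0,0.08,0,0, 36,0,0,0,0]' 25;python3 -m inch '[36,0,0.04,0,0, 36,0,0.04,0,0, 36,0,0,0,0]' 25
```

```text
time: 11.58
eef_pos: [0.5874, 0.0432, 0.0459]
ee_rot: [[-0.456, -0.0, -0.89], [0.89, -0.0, -0.456], [0.0, -1.0, 0.0]]
contact_force: [-0.0, -0.5, -1.6]
finger_gap: 0.486
time: 11.95
eef_pos: [0.5874, 0.0432, 0.0439]
ee_rot: [[-0.456, -0.0, -0.89], [0.89, 0.0, -0.456], [0.0, -1.0, 0.0]]
contact_force: [0.1, 0.7, -1.3]
finger_gap: 0.49
```

```bash
python3 -m inch '[36,0,0.04,0,0, 36,0,0,0,0]' 22;python3 -m inch '[36,0,0.04,0,0, 36,0,0,0,0]' 22;  python3 -c "
from h import *
st()"
```

```text
time: 12.2
eef_pos: [0.5876, 0.0431, 0.0435]
ee_rot: [[-0.456, 0.001, -0.89], [0.89, -0.0, -0.456], [-0.0, -1.0, -0.0]]
contact_force: [-1.0, -0.8, 0.4]
finger_gap: 0.488
time: 12.45
eef_pos: [0.5877, 0.0431, 0.0431]
ee_rot: [[-0.456, 0.001, -0.89], [0.89, -0.0, -0.456], [-0.001, -1.0, -0.001]]
contact_force: [-1.8, -0.5, 6.4]
finger_gap: 0.486
t 12.45 tcp [0.5877 0.0431 0.0431] xdir 117.13 F [-1.8 -0.5  6.4] M [-0.13  0.61 -0.01] gap 41.5 q [ 0.073  0.307 -0.232  1.031 -0.    -0.4  ]
```

```bash
python3 -m inch '[36,0,0.024,0,0.8, 36,0,0.024,0,1, 36,0,0.024,0,1, 36,0,0.024,0,1]' 22;  python3 -c "
from h import *
st()"
```

```text
time: 12.95
eef_pos: [0.5888, 0.0425, 0.0412]
ee_rot: [[-0.072, 0.003, -0.997], [0.997, -0.001, -0.072], [-0.002, -1.0, -0.003]]
contact_force: [0.7, -3.7, 7.0]
finger_gap: 0.491
t 12.95 tcp [0.5888 0.0425 0.0412] xdir 94.12 F [ 0.7 -3.7  7. ] M [-0.67  0.04  0.  ] gap 42.0 q [ 7.300e-02  3.080e-01 -2.340e-01  1.025e+00 -2.000e-03  1.000e-03]
```

```bash
python3 -m inch '[36,0,0.024,0,1, 36,0,0.024,0,1, 36,0,0.024,0,1, 36,0,0.024,0,1]' 22;  python3 -c "
from h import *
st()"
```

```text
time: 13.45
eef_pos: [0.5884, 0.0423, 0.0387]
ee_rot: [[0.34, 0.003, -0.94], [0.94, -0.002, 0.34], [-0.001, -1.0, -0.003]]
contact_force: [-2.0, -2.7, 8.9]
finger_gap: 0.484
t 13.45 tcp [0.5884 0.0423 0.0387] xdir 70.11 F [-2.  -2.7  8.9] M [-0.7   0.63 -0.  ] gap 41.4 q [ 0.073  0.31  -0.238  1.02  -0.002  0.42 ]
```

```bash
python3 -m inch '[36,0,0.022,0,1, 36,0,0.024,0,1, 36,0,0.024,0,1]' 22;  python3 -c "
from h import *
st()"; python3 -m inch '[36,0,0.022,0,1, 36,0,0.024,0,1, 36,0,0.024,0,1]' 22;  python3 -c "
from h import *
st()"
```

```text
time: 13.82
eef_pos: [0.5879, 0.0425, 0.0369]
ee_rot: [[0.614, 0.002, -0.789], [0.789, -0.001, 0.614], [0.0, -1.0, -0.002]]
contact_force: [-2.9, -2.0, 7.8]
finger_gap: 0.48
t 13.82 tcp [0.5879 0.0425 0.0369] xdir 52.11 F [-2.9 -2.   7.8] M [-0.59  0.72  0.04] gap 41.0 q [ 7.300e-02  3.110e-01 -2.410e-01  1.017e+00 -1.000e-03  7.340e-01]
time: 14.2
eef_pos: [0.5877, 0.0428, 0.035]
ee_rot: [[0.828, 0.001, -0.561], [0.561, -0.0, 0.828], [0.001, -1.0, -0.001]]
contact_force: [-2.9, -2.1, 7.9]
finger_gap: 0.481
t 14.20 tcp [0.5877 0.0428 0.035 ] xdir 34.13 F [-2.9 -2.1  7.9] M [-0.37  0.78  0.03] gap 41.1 q [ 7.300e-02  3.130e-01 -2.430e-01  1.014e+00 -1.000e-03  1.048e+00]
```

```bash
for i in 1; do python3 -m inch '[36,0,0.024,0,1, 36,0,0.024,0,1]' 22; done;  python3 -c "
from h import *
st()"; python3 -m inch '[36,0,0.024,0,1, 36,0,0.024,0,1]' 22;  python3 -c "
from h import *
st()"
```

```text
time: 14.45
eef_pos: [0.5877, 0.0432, 0.0337]
ee_rot: [[0.926, 0.001, -0.377], [0.377, 0.0, 0.926], [0.001, -1.0, -0.0]]
contact_force: [-3.4, -1.2, 7.6]
finger_gap: 0.492
t 14.45 tcp [0.5877 0.0432 0.0337] xdir 22.14 F [-3.4 -1.2  7.6] M [-0.06  0.79  0.04] gap 42.0 q [ 0.073  0.313 -0.245  1.011  0.     1.258]
time: 14.7
eef_pos: [0.5878, 0.0434, 0.0325]
ee_rot: [[0.984, 0.001, -0.176], [0.176, 0.001, 0.984], [0.001, -1.0, 0.0]]
contact_force: [-2.4, 0.1, 7.5]
finger_gap: 0.488
t 14.70 tcp [0.5878 0.0434 0.0325] xdir 10.14 F [-2.4  0.1  7.5] M [0.07 0.62 0.03] gap 41.7 q [ 0.073  0.314 -0.247  1.008  0.     1.467]
```

```bash
python3 -m inch '[36,0,0.024,0,1, 36,0,0.024,0,1]' 22;  python3 -c "
from h import *
st()"; python3 -m inch '[36,0,0.024,0,1]' 22;  python3 -c "
from h import *
st()"
```

```text
time: 14.95
eef_pos: [0.5879, 0.0434, 0.0313]
ee_rot: [[0.999, 0.001, 0.032], [-0.032, 0.001, 0.999], [0.001, -1.0, 0.001]]
contact_force: [-2.2, 1.0, 6.2]
finger_gap: 0.488
t 14.95 tcp [0.5879 0.0434 0.0313] xdir -1.85 F [-2.2  1.   6.2] M [ 0.09  0.59 -0.03] gap 41.7 q [ 0.073  0.315 -0.248  1.006  0.     1.677]
time: 15.08
eef_pos: [0.5879, 0.0434, 0.0307]
ee_rot: [[0.991, 0.002, 0.137], [-0.137, 0.001, 0.991], [0.001, -1.0, 0.001]]
contact_force: [-2.9, -0.0, 6.6]
finger_gap: 0.487
t 15.07 tcp [0.5879 0.0434 0.0307] xdir -7.85 F [-2.9 -0.   6.6] M [0.09 0.59 0.03] gap 41.6 q [ 0.073  0.316 -0.249  1.005  0.     1.781]
```

```bash
python3 -m inch '[36,0,0.024,0,1]' 22;  python3 -c "
from h import *
st()"; python3 -m inch '[36,0,0.024,0,1]' 22;  python3 -c "
from h import *
st()"
```

```text
time: 15.2
eef_pos: [0.588, 0.0434, 0.0301]
ee_rot: [[0.971, 0.002, 0.239], [-0.239, 0.001, 0.971], [0.002, -1.0, 0.001]]
contact_force: [-1.9, 1.5, 6.0]
finger_gap: 0.486
t 15.20 tcp [0.588  0.0434 0.0301] xdir -13.85 F [-1.9  1.5  6. ] M [0.07 0.43 0.01] gap 41.5 q [ 0.073  0.316 -0.25   1.003  0.     1.886]
time: 15.32
eef_pos: [0.5885, 0.0433, 0.0301]
ee_rot: [[0.941, 0.003, 0.339], [-0.339, 0.0, 0.941], [0.002, -1.0, 0.001]]
contact_force: [-1.8, 0.6, 10.7]
finger_gap: 0.486
t 15.32 tcp [0.5885 0.0433 0.0301] xdir -19.84 F [-1.8  0.6 10.7] M [-0.04  0.56  0.09] gap 41.5 q [ 0.073  0.316 -0.25   1.002  0.     1.991]
```

```bash
python3 -m inch '[36,0,-0.01,0,0.6]' 22;  python3 -c "
from h import *
st()"; python3 -m inch '[36,0,0,0,0.6, 36,0,0,0,0]' 22;  python3 -c "
from h import *
st()
p=capture('scene')['pixels'][:,:,::-1]
cv2.imwrite('pics/s9.png',cv2.resize(p[130:230,270:390],None,fx=6,fy=6,interpolation=cv2.INTER_CUBIC))
p=capture('wrist')['pixels'][:,:,::-1]
cv2.imwrite('pics/w9.png',p)
"
```

```text
time: 15.45
eef_pos: [0.5886, 0.0431, 0.0301]
ee_rot: [[0.918, 0.003, 0.397], [-0.397, -0.0, 0.918], [0.003, -1.0, 0.001]]
contact_force: [-0.7, -0.6, 6.5]
finger_gap: 0.487
t 15.45 tcp [0.5886 0.0431 0.0301] xdir -23.39 F [-0.7 -0.6  6.5] M [-0.21  0.21  0.02] gap 41.6 q [ 0.073  0.316 -0.25   1.002 -0.     2.052]
time: 15.7
eef_pos: [0.5887, 0.0431, 0.0301]
ee_rot: [[0.892, 0.003, 0.452], [-0.452, -0.0, 0.892], [0.003, -1.0, 0.001]]
contact_force: [-1.5, -0.2, 6.8]
finger_gap: 0.487
t 15.70 tcp [0.5887 0.0431 0.0301] xdir -26.90 F [-1.5 -0.2  6.8] M [-0.17  0.24 -0.01] gap 41.6 q [ 0.073  0.316 -0.25   1.002 -0.     2.113]
```

View pics/s9.png

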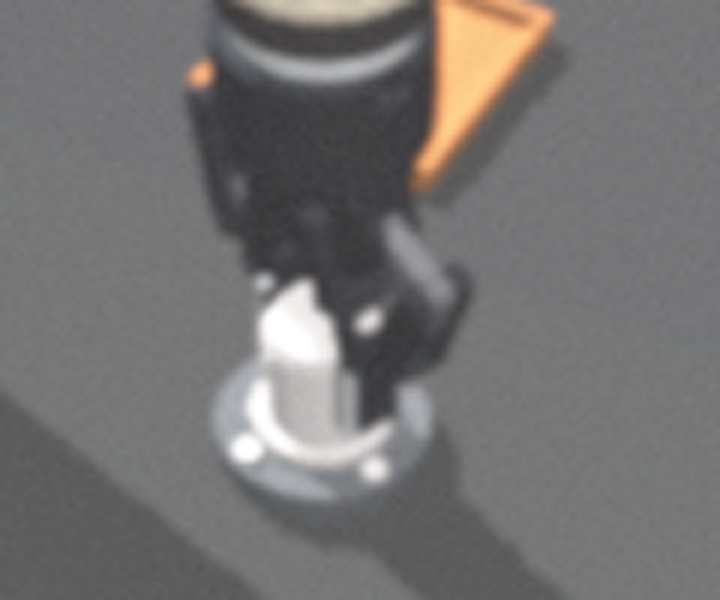

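View pics/w9.png

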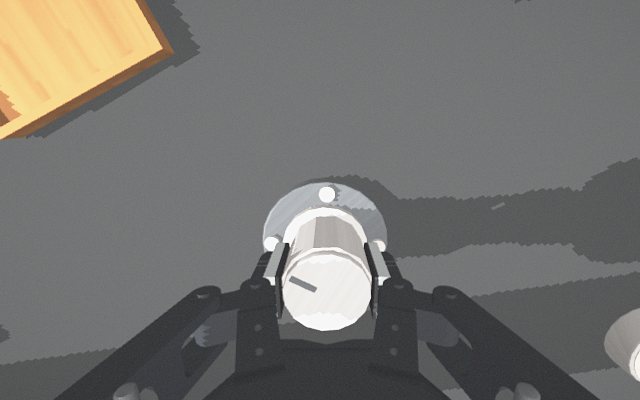

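```bash
python3 -m inch '[36,0,0,0,0.5, 36,0,0,0,0]' 20;  python3 -c "
from h import *
st()"; python3 -m inch '[36,0,0,0,0.5, 36,0,0,0,0]' 20;  python3 -c "
from h import *
st()"
```

```text
time: 16.05
eef_pos: [0.5887, 0.043, 0.0301]
ee_rot: [[0.867, 0.003, 0.498], [-0.498, -0.0, 0.867], [0.003, -1.0, 0.001]]
contact_force: [-0.9, -0.8, 6.8]
finger_gap: 0.486
t 16.05 tcp [0.5887 0.043  0.0301] xdir -29.89 F [-0.9 -0.8  6.8] M [-0.15  0.26 -0.  ] gap 41.5 q [ 0.073  0.316 -0.25   1.002 -0.     2.166]
time: 16.3
eef_pos: [0.5887, 0.043, 0.0301]
ee_rot: [[0.84, 0.003, 0.543], [-0.543, -0.0, 0.84], [0.003, -1.0, 0.002]]
contact_force: [-0.3, -1.7, 6.8]
finger_gap: 0.486
t 16.30 tcp [0.5887 0.043  0.0301] xdir -32.89 F [-0.3 -1.7  6.8] M [-0.18  0.26 -0.11] gap 41.5 q [ 0.073  0.316 -0.25   1.002 -0.     2.218]
```

```bash
python3 -m inch '[36,0,-0.02,0,-1, 36,0,-0.028,0,-1, 36,0,-0.028,0,-1, 36,0,-0.024,0,-1]' 25;  python3 -c "
from h import *
st()"; python3 -m inch '[36,0,-0.024,0,-1, 36,0,-0.024,0,-1, 36,0,-0.024,0,-1, 36,0,-0.024,0,-1]' 25;  python3 -c "
from h import *
st()"
```

```text
time: 16.8
eef_pos: [0.5877, 0.0435, 0.031]
ee_rot: [[0.989, 0.0, 0.151], [-0.151, 0.001, 0.989], [0.0, -1.0, 0.001]]
contact_force: [0.7, 0.2, -1.8]
finger_gap: 0.485
t 16.80 tcp [0.5877 0.0435 0.031 ] xdir -8.66 F [ 0.7  0.2 -1.8] M [ 0.2  -0.05 -0.01] gap 41.4 q [ 7.300e-02  3.160e-01 -2.480e-01  1.006e+00  1.000e-03  1.795e+00]
time: 17.3
eef_pos: [0.5876, 0.0436, 0.0334]
ee_rot: [[0.964, 0.0, -0.265], [0.265, 0.001, 0.964], [0.0, -1.0, 0.001]]
contact_force: [0.7, 0.4, -1.5]
finger_gap: 0.486
t 17.30 tcp [0.5876 0.0436 0.0334] xdir 15.35 F [ 0.7  0.4 -1.5] M [ 0.18 -0.04 -0.03] gap 41.5 q [ 7.400e-02  3.140e-01 -2.450e-01  1.012e+00  1.000e-03  1.376e+00]
```

Free running, near mid-play. Continue.

```bash
python3 -m inch '[36,0,-0.024,0,-1, 36,0,-0.024,0,-1, 36,0,-0.024,0,-1, 36,0,-0.024,0,-1, 36,0,-0.024,0,-1, 36,0,-0.024,0,-1]' 25;  python3 -c "
from h import *
st()"; python3 -m inch '[36,0,-0.024,0,-1, 36,0,-0.024,0,-1, 36,0,-0.024,0,-1, 36,0,-0.024,0,-1, 36,0,-0.024,0,-1, 36,0,-0.024,0,-1]' 25;  python3 -c "
from h import *
st()"
```

```text
time: 18.05
eef_pos: [0.5874, 0.0434, 0.037]
ee_rot: [[0.625, -0.0, -0.781], [0.781, 0.001, 0.625], [0.0, -1.0, 0.001]]
contact_force: [-0.7, 0.3, -1.0]
finger_gap: 0.484
t 18.05 tcp [0.5874 0.0434 0.037 ] xdir 51.34 F [-0.7  0.3 -1. ] M [0.18 0.08 0.02] gap 41.4 q [ 7.300e-02  3.120e-01 -2.400e-01  1.019e+00  1.000e-03  7.480e-01]
time: 18.8
eef_pos: [0.5873, 0.0433, 0.0405]
ee_rot: [[0.046, -0.0, -0.999], [0.999, 0.0, 0.046], [0.0, -1.0, 0.0]]
contact_force: [-0.4, -0.4, -1.0]
finger_gap: 0.488
t 18.80 tcp [0.5873 0.0433 0.0405] xdir 87.34 F [-0.4 -0.4 -1. ] M [ 0.07  0.2  -0.03] gap 41.7 q [ 0.073  0.309 -0.235  1.027  0.     0.12 ]
```

```bash
python3 -m inch '[36,0,-0.024,0,-1, 36,0,-0.024,0,-1, 36,0,-0.024,0,-1, 36,0,-0.024,0,-1, 36,0,-0.024,0,-1, 36,0,-0.03,0,-0.5]' 25;  python3 -c "
from h import *
st()"; python3 -m inch '[36,0,-0.06,0,0, 36,0,-0.06,0,0]' 25;  python3 -c "
from h import *
st()"
```

```text
time: 19.55
eef_pos: [0.5873, 0.0431, 0.0442]
ee_rot: [[-0.504, -0.0, -0.864], [0.864, -0.0, -0.504], [0.0, -1.0, 0.0]]
contact_force: [0.1, -0.2, -1.8]
finger_gap: 0.484
t 19.55 tcp [0.5873 0.0431 0.0442] xdir 120.26 F [ 0.1 -0.2 -1.8] M [0.   0.03 0.04] gap 41.4 q [ 0.073  0.307 -0.23   1.035 -0.    -0.455]
time: 19.8
eef_pos: [0.5875, 0.0432, 0.0474]
ee_rot: [[-0.501, -0.0, -0.865], [0.865, 0.0, -0.501], [0.0, -1.0, 0.0]]
contact_force: [-0.0, 0.3, -1.9]
finger_gap: 0.485
t 19.80 tcp [0.5875 0.0432 0.0474] xdir 120.09 F [-0.   0.3 -1.9] M [ 0.    0.01 -0.  ] gap 41.4 q [ 0.073  0.305 -0.225  1.041  0.    -0.452]
```

```bash
python3 -m inch '[36,0,-0.3,0,0, 36,0,-0.5,0,0, 36,0,-0.45,0,0]' 30; python3 -m inch '[36,0.8,0,-0.12,0, 36,0.9,0,-0.14,0, 36,0.95,0,-0.14,0, 36,0.95,0,-0.14,0, 36,0.95,0,-0.14,0, 36,0.95,0,-0.14,0, 36,0.95,0,-0.14,0, 36,0.9,0,-0.14,0, 36,0.8,0,-0.12,0, 36,0,0,0,0]' 30;  python3 -c "
from h import *
o=st()
c=capture('scene')
p=c['pixels'][:,:,::-1]
cv2.imwrite('pics/s10.png',cv2.resize(p[80:200,260:400],None,fx=5,fy=5,interpolation=cv2.INTER_CUBIC))
c=capture('wrist')
p=c['pixels'][:,:,::-1]
cv2.imwrite('pics/w10.png',p)
print(st()['eef_pos'])
"
```

```text
time: 20.18
eef_pos: [0.5878, 0.0432, 0.08]
ee_rot: [[-0.502, 0.001, -0.865], [0.865, 0.0, -0.502], [-0.0, -1.0, -0.001]]
contact_force: [-0.3, -0.1, -2.5]
finger_gap: 0.482
time: 21.42
eef_pos: [0.5107, 0.2362, 0.0787]
ee_rot: [[-0.504, -0.0, -0.864], [0.864, 0.0, -0.504], [0.0, -1.0, 0.0]]
contact_force: [0.7, -0.3, -3.3]
finger_gap: 0.484
t 21.43 tcp [0.5107 0.2362 0.0787] xdir 120.28 F [ 0.7 -0.3 -3.3] M [-0.01  0.01  0.04] gap 41.4 q [ 0.433  0.238 -0.241  1.092  0.    -0.095]
t 21.52 tcp [0.5113 0.2348 0.0787] xdir 120.17 F [ 0.1  0.3 -2.5] M [-0.02  0.01 -0.01] gap 41.6 q [ 0.431  0.239 -0.241  1.092 -0.    -0.096]
[0.51131596 0.23484747 0.07865247]
```

View pics/s10.png

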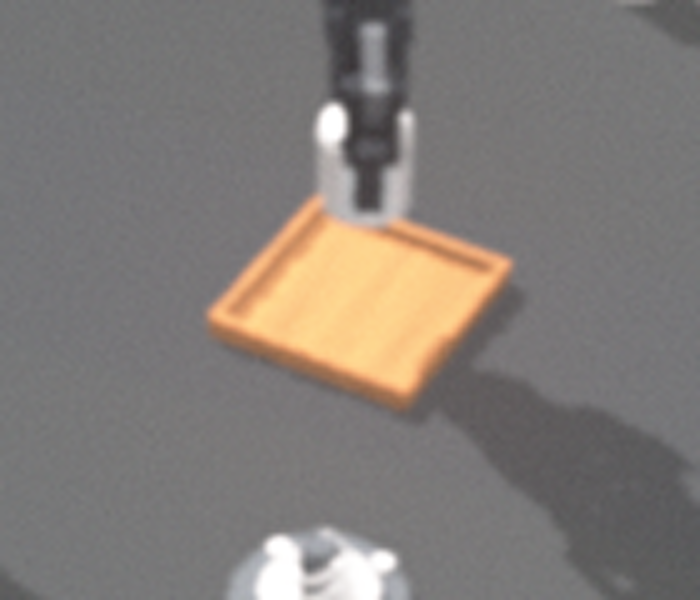

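View pics/w10.png

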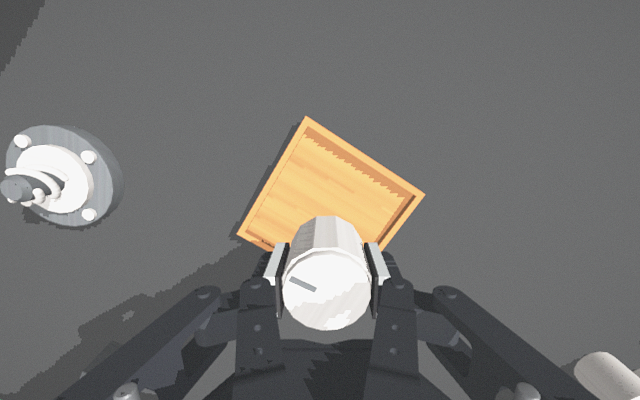

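```bash
python3 -m inch '[36,0,0.4,0,0, 36,0,0.6,0,0, 36,0,0.6,0,0, 36,0,0.5,0,0, 36,0,0.2,0,0, 36,0,0.08,0,0, 36,0,0,0,0]' 30;  python3 -c "
from h import *
o=st()
print(proj(*CAL['scene'],[.512,.235,.012]))"; python3 -m inch '[36,0,0.05,0,0, 36,0,0.04,0,0]' 30;  python3 -c "
from h import *
o=st()"
```

```text
time: 22.4
eef_pos: [0.5118, 0.2348, 0.0195]
ee_rot: [[-0.502, 0.0, -0.865], [0.865, 0.0, -0.502], [-0.0, -1.0, -0.0]]
contact_force: [0.0, 0.9, -2.1]
finger_gap: 0.488
t 22.40 tcp [0.5118 0.2348 0.0195] xdir 120.14 F [ 0.   0.9 -2.1] M [-0.04 -0.03  0.04] gap 41.6 q [ 0.43   0.279 -0.326  0.965  0.    -0.096]
[332.82743446 137.76953272]
time: 22.65
eef_pos: [0.5118, 0.2348, 0.0172]
ee_rot: [[-0.502, 0.001, -0.865], [0.865, 0.0, -0.502], [-0.0, -1.0, -0.001]]
contact_force: [0.0, 0.5, -3.3]
finger_gap: 0.488
t 22.65 tcp [0.5118 0.2348 0.0172] xdir 120.14 F [ 0.   0.5 -3.3] M [0.01 0.   0.01] gap 41.7 q [ 0.43   0.281 -0.329  0.96   0.    -0.096]
```

```bash
python3 -m inch '[36,0,0.05,0,0, 36,0,0,0,0]' 30;  python3 -c "
from h import *
o=st()"; python3 -m inch '[36,0,0.05,0,0, 36,0,0,0,0]' 30;  python3 -c "
from h import *
o=st()"
```

```text
time: 22.9
eef_pos: [0.5115, 0.2346, 0.0156]
ee_rot: [[-0.502, -0.0, -0.865], [0.865, -0.0, -0.502], [0.0, -1.0, 0.0]]
contact_force: [-0.6, -0.7, -1.6]
finger_gap: 0.486
t 22.90 tcp [0.5115 0.2346 0.0156] xdir 120.14 F [-0.6 -0.7 -1.6] M [ 0.04  0.01 -0.03] gap 41.5 q [ 0.43   0.282 -0.331  0.958  0.    -0.096]
time: 23.15
eef_pos: [0.5116, 0.2347, 0.0151]
ee_rot: [[-0.502, 0.0, -0.865], [0.865, 0.0, -0.502], [-0.0, -1.0, -0.001]]
contact_force: [-2.6, -0.9, 4.0]
finger_gap: 0.484
t 23.15 tcp [0.5116 0.2347 0.0151] xdir 120.14 F [-2.6 -0.9  4. ] M [-0.17  0.48  0.03] gap 41.3 q [ 0.43   0.282 -0.332  0.956  0.    -0.096]
```

```bash
python3 -m inch '[44,0,0,0,0, 48,0,0,0,0, 55,0,0,0,0, 62,0,0,0,0, 66,0,0,0,0, 66,0,-0.2,0,0, 66,0,-0.5,0,0, 66,0,-0.9,0,0, 66,0,-0.9,0,0, 66,0,0,0,0]' 30;  python3 -c "
from h import *
o=st()
p=capture('wrist')['pixels'][:,:,::-1]
cv2.imwrite('pics/w11.png',p)
"
```

```text
time: 24.4
eef_pos: [0.5131, 0.2354, 0.0797]
ee_rot: [[-0.502, 0.004, -0.865], [0.865, 0.002, -0.502], [-0.0, -1.0, -0.005]]
contact_force: [0.1, 0.3, -0.6]
finger_gap: 0.774
t 24.40 tcp [0.5131 0.2354 0.0797] xdir 120.14 F [ 0.1  0.3 -0.6] M [-0.01 -0.01  0.03] gap 66.1 q [ 0.43   0.237 -0.24   1.089 -0.    -0.096]
```

View pics/w11.png

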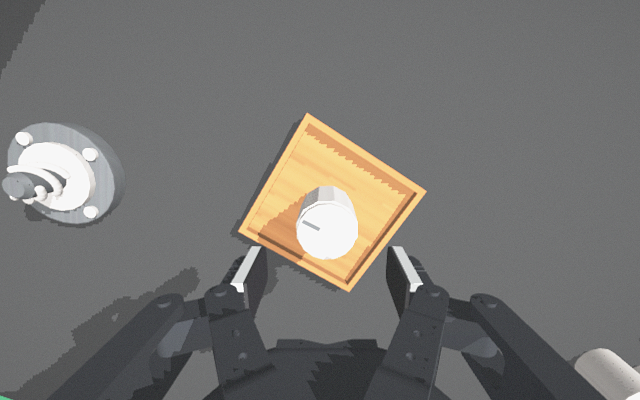

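```bash
python3 -m inch '[66,0,-0.8,0,0, 66,0,-0.8,0,0, 66,0,0,0,0, 66,0,0,0,0]';  python3 -c "
from h import *
o=st()
p=capture('scene')['pixels'][:,:,::-1]
cv2.imwrite('pics/s12.png',p)
"
```

```text
time: 24.95
eef_pos: [0.511, 0.2344, 0.1157]
ee_rot: [[-0.502, -0.001, -0.865], [0.865, -0.001, -0.502], [0.0, -1.0, 0.001]]
contact_force: [0.2, 0.6, 0.2]
finger_gap: 0.773
t 24.95 tcp [0.511  0.2344 0.1157] xdir 120.14 F [0.2 0.6 0.2] M [-0.01 -0.02 -0.06] gap 66.0 q [ 0.43   0.221 -0.18   1.172 -0.    -0.096]
```

View pics/s12.png

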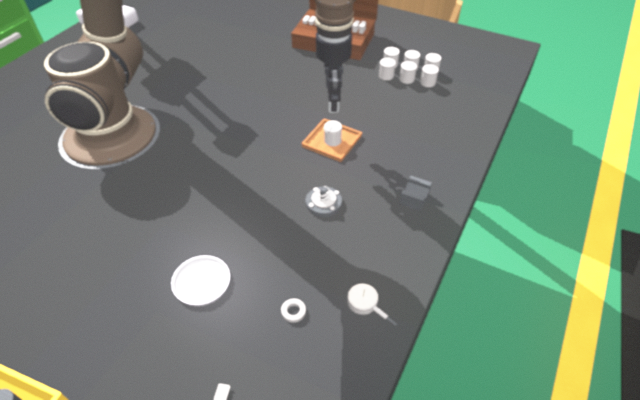

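The cap stands upright in the square tray at (333,133). The gripper is clear, and the vee block, dial indicator and ring are at the same pixels as in the first picture.

```bash
python3 -c "
from bench import ctrl
ctrl.job_done()"
```

```text
the job is handed in; nothing more can be done
```

The cap went fully home, so after unscrewing it I stood it in the square wooden tray and handed the job in at about 25 s. No verdict was reported.

**Screwing on:** The lugs landed with the rim about 13 mm above the shoulder. After about 2.3 rad clockwise, with the wrist feeling 6–11 N, the cap stopped sinking. The rim was then about 0.1 mm above the shoulder. I turned it a little further through the play until a small resisting torque (about 0.1 N m) showed it would turn no more.

**Checks:**
- **No slip:** In the tray the cap touched down with its rim about 5.1 mm above the table, matching the 5 mm floor. The cap therefore had not slipped in the fingers, which backs up the 0.1 mm reading.
- **Last pictures:** They show the cap upright and released near the middle of the tray, and the gripper clear. The vee block, dial indicator and ring had not visibly moved.

**Disagreement:** Camera estimates of where the cap and gauge were differed by 1–4 mm between views. I corrected for this before gripping and before lowering, and nothing failed as a result.

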